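Slide back the ratchet bookend of the tea-carton rack

ROBOT

A 7-joint arm with a two-finger parallel gripper is mounted at the origin on the work surface. World frame = base frame: x ahead of the robot, y to its left, z up, the work surface at z = 0. Lengths are in m, angles in rad, forces in N, time in s.
With the tool pointing down it reaches from about 0.4 to 0.85 m from the base axis. Payload 6.9 kg.
Tool frame: the origin (TCP) lies midway between the tips of the shut fingers; the grasp point (between the pads) lies 19 mm behind it; x points along the fingers, y is the direction in which the jaws open and shut, and the axes are right-handed (so a half turn about x gives the same grasp; the last joint's range is limited). The gripper opens to 85 mm and grips with 20 to 120 N. Pads are 22 mm wide; open, the fingers measure 114 mm over their backs; the gripper's body (76 mm by 85 mm) begins 54 mm behind the grasp point. The pads swing forward as they close: fully open they stand 13 mm farther back than shut.
Start: joints at [-1.181, 0.507, -0.238, 1.5, 0.126, 1.149, -0.155], TCP at [0.176, 0.6, 0.231] pointing down, gripper open.
Joint ranges: [-3.08, 3.08], [-0.24, 2.05], [-1.43, 1.35], [0, 2.5], [-1.52, 4.66], [0.17, 1.96], [-2.89, 2.89]. Speed limits (rad/s): [2.39, 2.39, 3.14, 3.14, 3.14, 3.14, 3.14].

INTERFACE

Orientations are given as a unit quaternion [x, y, z, w].
In Python, from bench import robot gives the robot as it stands.
- The arm moves only by the tool drive_tool, never from a script. Its argument "commands" is a list of rows, each an object of numbers: "gripper": the opening, from 0 (shut) to 1 (fully open); "tx", "ty", "tz": the shift along the tool's x, y, z in mm; "spin": the turn about the tool's x in rad. A call has 1 to 8 rows; each row shifts and turns the commanded pose from where the row before left it, along the tool's axes as they then stand; what a row does not reach is not made up. A row lasts 1/12 s, in which the tool goes at most 41.7 mm and 7.16 degrees, less where a joint would pass 70% of its speed; a pose out of reach is approached as far as the arm can. A call with a gripper value outside its range is refused whole. The fingers move at their own pace and stop on an object; "squeeze" is the grip in N (left out, the last holds). Time passes only in rows, so rows that do not move let the fingers close. It gives the time, the measured TCP pose, the force and the opening at its end, in the units of the state.
- robot.get_obs(): the state, without advancing time (a new reading comes with each control period).
- robot.capture(name): name is "scene" or "top"; returns the picture (480x640x3 uint8, red, green, blue); there is no depth.
- robot.camera_params(name): a dict with "fx", "fy", "cx", "cy" (pixels), "rvec" (rotation vector, rad) and "tvec" (3), from world to camera coordinates, as OpenCV has them. Camera axes: x right, y down, z forward; pixel columns grow to the right and rows downward; lengths in m; the calibration is good to about 2 mm. A picture is of the moment at which its call begins. camera_params takes no time and is no camera call.
- robot.finish_job(): hands the job in, once; it reports no verdict.
The state is a dict: "time": time; "joint_pos": joint angles; "joint_velocities": joint speeds; "joint_efforts": joint torques, N m; "tool_pos": TCP position; "ee_rot": TCP orientation; "force": force on the tool from outside, world axes, zero at the start; "wrist_torque": the same for the moment, N m; "grip_width": finger opening in m.
Only numpy, scipy, OpenCV 4.12 (cv2) and the standard library are available. Lean on these libraries where they do the work, as an engineer would, in place of code of your own. Each camera call takes 0.05 s, during which the arm holds its last target.

TASK

Make room for new tea cartons on the breakfast counter's rack: press the release tab on top of the sliding bookend down with the fingertips and, keeping it down, push the bookend away from the cartons along its bar, fully home against the end stop. Then let the tab spring up and move clear. Leave the cartons standing where they are and do not disturb the crockery and jars around the rack.

Things in the scene. Friction and masses are not known exactly. Their poses are not given: they have to be found in the camera images.
- rack: Fixed tea-carton rack: aluminium base 135 x 425 x 12 mm, an upright end plate at its -y end and, along its +x side, a steel bar with ratchet teeth underneath. Origin on the counter, midway across the base, which runs from y = -190 to +235 mm. z is up; +y runs along the bar from the end plate (y = -180 mm) to the end stop block (y = +226 mm). Turned up to 0.4 rad from the world axes.
- jaw (a joint): Sliding bookend (white plastic), in m: grows along the rack's +y, away from the cartons; 0 = nearest them, 0.140 = fully back at the end stop (hard). Slides with about 2 N while the release is down; with it up, the teeth (12 mm apart) stop it within 12 mm. Its plate (127 mm wide, 6 thick, top 95 above the counter) faces the cartons; behind that come the release tab, then the thumb wall to push on.
- release (a joint): Spring-loaded ratchet release on top of the bookend, in m: 0 = up, 0.009 = fully down (hard stop); may start up to about 0.005 with its pawl resting on a tooth. The ratchet is free from 0.006 on. Takes about 1.6 N to start and 5 N to hold fully down; springs up and locks when let go, so it must be kept down while the bookend slides.
- tab_top (a point): Middle of the upper face of the release tab, flat dark steel, 44 x 44 mm, 78 mm above the counter when up; moves with the bookend and the release. Its axes are the rack's. Along the rack's y the tab lies in a slot 64 mm long, open at both sides: the bookend's plate stands 34 mm to -y of this point (top 17 mm higher than the raised tab), the thumb wall 30 mm to +y.
- wall_face (a point): On the thumb wall's face that looks at the tab (towards the rack's -y), at the middle of its width and 90 mm above the counter. The wall is 56 mm wide, 8 mm thick, its top 105 mm above the counter; it is part of the bookend and slides with it. Its axes are the rack's.
- carton_a: Loose tea carton standing in the row on the rack, 70 x 45 x 88 mm (rack x, y, up), 90 g; origin at the centre of its underside, 12 mm above the counter. Leave it standing.
- carton_b: Loose tea carton standing in the row on the rack, 70 x 45 x 88 mm (rack x, y, up), 90 g; origin at the centre of its underside, 12 mm above the counter. Leave it standing.
- carton_c: Loose tea carton standing in the row on the rack, 70 x 45 x 88 mm (rack x, y, up), 90 g; origin at the centre of its underside, 12 mm above the counter. Leave it standing.
- yoghurt_a: Yoghurt pot, 68 mm across, 66 mm tall, loose beside the rack; origin under its centre. Leave it alone.
- yoghurt_b: Yoghurt pot, 68 mm across, 66 mm tall, loose beside the rack; origin under its centre. Leave it alone.
- jam: Jam jar, 56 mm across, 65 mm tall, loose beside the rack; origin under its centre. Leave it alone.
- mug: White mug, 72 mm across plus handle, 80 mm tall, loose beside the rack; origin under its centre. Leave it alone.
- bowl: Bowl, 130 mm across, 60 mm tall, loose off to one side; origin under its centre. Leave it alone.
- tumbler: Green glass tumbler, 72 mm across, 100 mm tall, loose off to one side; origin under its centre. Leave it alone.
- shaker: Sugar jar, 54 mm across, 120 mm tall, loose off to one side; origin under its centre. Leave it alone.
Things that resemble listed ones, but are neither listed nor needed, are in the scene too. Leave any red look-alike of the carton_a alone. What is shaped like the carton_c but pink is not meant.

How it is judged:
On the way, in this order (a step that is already met when the one before it is completed fails the run):
1. the release tab is pressed down while the bookend is still near its start (value of joint release above 0.006 m and value of joint jaw below 0.075 m), for 0.1 s.
2. the bookend is pushed fully back to the end stop (value of joint jaw above 0.134 m), for 0.1 s.
At the end, for the whole second after the job is handed in: the bookend rests within 6 mm of its end stop, the release tab has sprung up (less than 2 mm down), the cartons stand upright within 20 mm and the other things within 30 mm of where they were (value of joint jaw above 0.134 m and value of joint release below 0.002 m and velocity of joint jaw between -0.005 and 0.005 m/s and angle between each of carton_a, carton_b, carton_c, yoghurt_a, yoghurt_b, jam, mug, bowl, tumbler, shaker's own z axis and vertical below 0.2 rad and distance of each of carton_a, carton_b, carton_c from where it was at the start of the episode below 0.02 m and distance of each of yoghurt_a, yoghurt_b, jam, mug, bowl, tumbler, shaker from where it was at the start of the episode below 0.03 m); the robot touches nothing.
It fails at once if a carton is tipped, lifted, carried or pushed more than 25 mm (angle between any of carton_a, carton_b, carton_c's own z axis and vertical above 0.35 rad or distance of any of carton_a, carton_b, carton_c from where it was at the start of the episode above 0.025 m).
It fails at once if a thing beside the rack is tipped, lifted, carried or pushed more than 40 mm (angle between any of yoghurt_a, yoghurt_b, jam, mug, bowl, tumbler, shaker's own z axis and vertical above 0.35 rad or distance of any of yoghurt_a, yoghurt_b, jam, mug, bowl, tumbler, shaker from where it was at the start of the episode above 0.04 m).
It also fails if it takes over 35 s, if anything falls off the work surface, if the arm or the gripper's body presses on something with over 40 N, if the wrist force passes 120 N, or if a joint passes its speed limit or range.

## Working session

There is one attempt and no reset: what is moved stays moved. The work goes in short steps, Python scripts to look and compute and a tool call to move; the robot and the scene stay as the last step left them, time stands still between calls to the robot, and variables do not carry over. Pictures are saved under pics/ and viewed, and the job is handed in when it is done.

Besides the shell and the picture viewer there is one more tool, called as name([rows], argument=value, ...), one row to a line, values as JSON. drive_tool: Moves the arm, as the interface text tells. Its arguments: {"type":"object","properties":{"commands":{"type":"array"},"squeeze":{"type":"number"}},"required":["commands"]}

```bash
mkdir -p pics; ls; python3 - <<'E'
from bench import robot
import cv2
for n in("scene","top"):
    im=robot.capture(n); cv2.imwrite(f"pics/{n}0.png",im[:,:,::-1]); print(n,robot.camera_params(n))
o=robot.get_obs(); print(o)
E
```

```text
pics
scene {'fx': 456.27815470967533, 'fy': 456.27815470967533, 'cx': 316.76978578589416, 'cy': 229.44359554111963, 'rvec': array([ 0.64131946,  2.62077631, -1.1985956 ]), 'tvec': array([ 0.48577473, -0.0966216 ,  1.52405634])}
top {'fx': 560.2502904301596, 'fy': 560.2502904301596, 'cx': 315.5963443751087, 'cy': 238.36215519239178, 'rvec': array([ 2.14455379, -2.17375826,  0.09334025]), 'tvec': array([0.02877244, 0.52282449, 1.32418516])}
{'time': 0.1, 'joint_pos': array([-1.18050429,  0.50822336, -0.23750788,  1.50100705,  0.12567876,
        1.14893542, -0.15479822]), 'joint_velocities': array([ 0.00040493, -0.0018691 , -0.00078872,  0.00036092, -0.00042406,
       -0.00168335,  0.00092405]), 'joint_efforts': array([-4.88527527e-03, -6.21829104e+01, -2.19472267e+00, -2.50200641e+01,
        1.24824682e-02,  7.83741125e-03, -3.63925039e-05]), 'tool_pos': array([0.17554997, 0.59937009, 0.23054359]), 'ee_rot': array([ 0.09979835,  0.70001898, -0.10091327,  0.69987872]), 'force': array([ 0.50189352,  0.27487243, -0.39963259]), 'wrist_torque': array([0.00152347, 0.04071522, 0.00698479]), 'grip_width': 0.08560192876606426}
```

View pics/scene0.png

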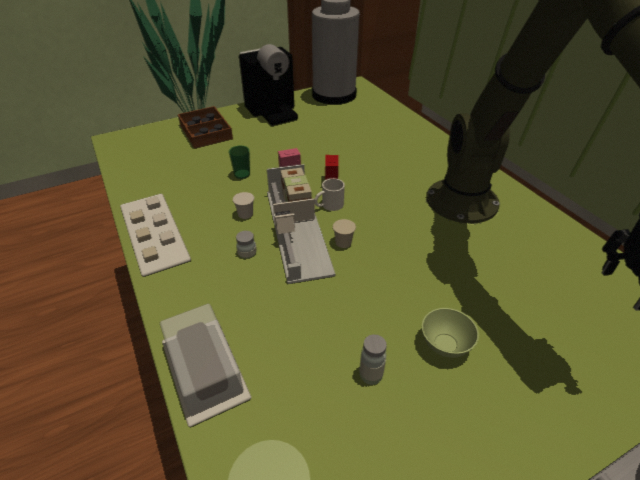

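View pics/top0.png

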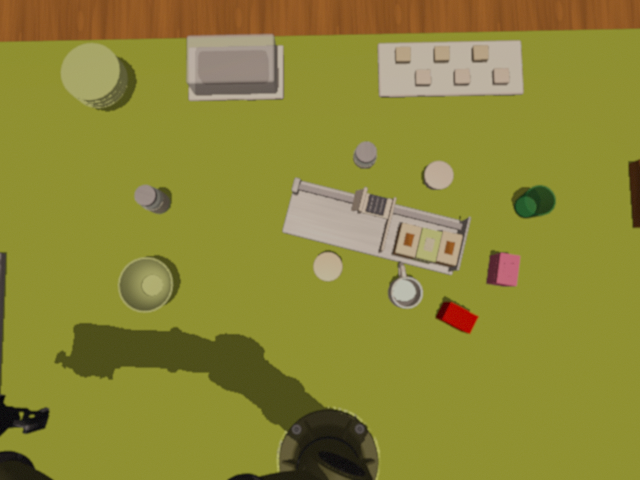

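The rack lies at about (375,225) in the top view, running left (+y) to its end stop at (296,187). The bookend is at about (377,205), with the tab dark. The red carton at (458,317) and the pink one at (505,270) are the look-alikes. Next I'll enlarge the view.

```bash
python3 - <<'E'
import cv2
a=cv2.imread("pics/top0.png")[170:280,275:475]; cv2.imwrite("pics/top0c.png",cv2.resize(a,None,fx=4,fy=4,interpolation=cv2.INTER_CUBIC))
a=cv2.imread("pics/scene0.png")[155:285,230:360]; cv2.imwrite("pics/scene0c.png",cv2.resize(a,None,fx=4.5,fy=4.5,interpolation=cv2.INTER_CUBIC))
E
```

```text
(no output)
```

View pics/top0c.png

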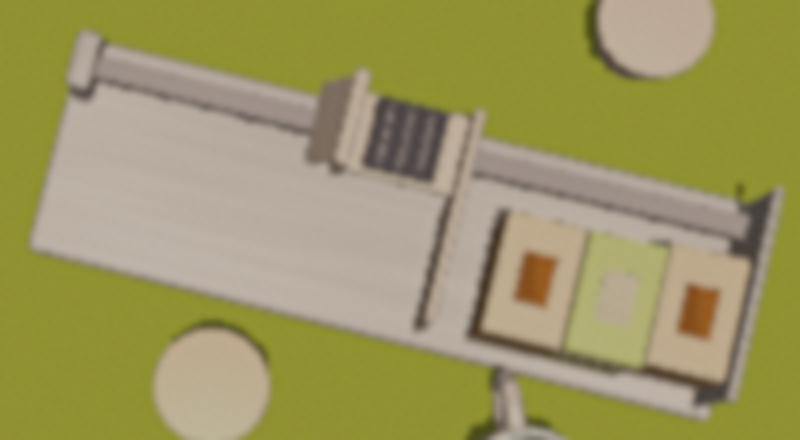

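View pics/scene0c.png

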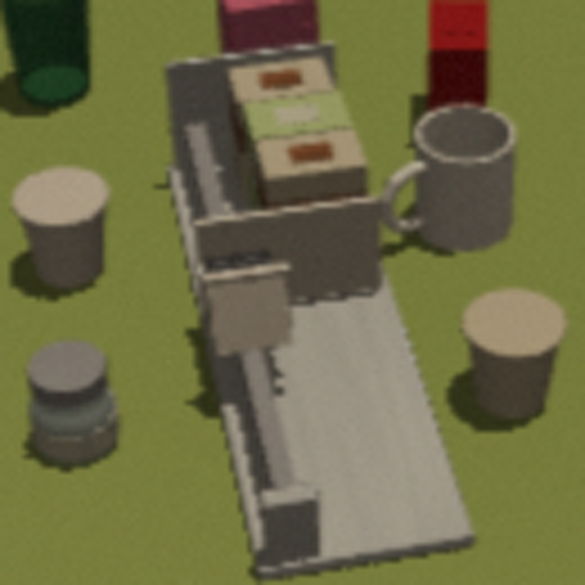

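```bash
cat > h.py <<'E'
import numpy as np,cv2
from bench import robot
def ray(n,uv,z):
    p=robot.camera_params(n);R=cv2.Rodrigues(p["rvec"])[0];C=-R.T@p["tvec"]
    d=R.T@np.array([(uv[0]-p["cx"])/p["fx"],(uv[1]-p["cy"])/p["fy"],1]);return C+d*(z-C[2])/d[2]
def proj(n,X):
    p=robot.camera_params(n);K=np.array([[p["fx"],0,p["cx"]],[0,p["fy"],p["cy"]],[0,0,1]])
    return cv2.projectPoints(np.array(X,float).reshape(-1,1,3),p["rvec"],p["tvec"],K,None)[0][:,0]
T=lambda x,y,z:ray("top",((x+.5)/4-.5+275,(y+.5)/4-.5+170),z)
S=lambda x,y,z:ray("scene",((x+.5)/4.5-.5+230,(y+.5)/4.5-.5+155),z)
E
python3 - <<'E'
from h import *
np.set_printoptions(precision=4,suppress=True)
A=T(30,248,.012);B=T(708,415,.012);d=A-B;print(A,B,np.linalg.norm(d))
A2=S(472,541,.012);A3=S(258,577,.012);print("scene base +y end",A2,A3,np.linalg.norm(A2-A3))
yh=d/np.linalg.norm(d);th=np.arctan2(-yh[0],yh[1]);xh=np.array([yh[1],-yh[0],0]);print("th",th)
# dark mask
im=cv2.imread("pics/top0.png");m=im[190:222,360:392].max(2);print()
g=(m<85).astype(np.uint8);n,l,s,c=cv2.connectedComponentsWithStats(g);print(s,c+[360,190])
org=A-yh*.235+xh*.0675; org[2]=0
print("org",org)
def loc(P):q=P-org;return np.array([q@xh,q@yh,q[2]])
for k,P in dict(tabtop=T(406,138,.078),t1=T(378,95,.078),t2=T(448,108,.078),t3=T(435,182,.078),t4=T(363,168,.078),plate1=T(482,112,.095),plate2=T(420,326,.095),wall1=T(364,72,.105),wall2=T(340,165,.105),S_wall1=S(203,272,.105),S_wall2=S(290,265,.105),Spl1=S(198,220,.095),Spl2=S(380,200,.095),stop=T(82,35,.1),A2=A2,A3=A3,jam=ray("top",(365,152),.065),yog=ray("top",(328,266),.066),yb=ray("top",(438,175),.066),mug=ray("top",(406,292),.08),ca=T(537,278,.1),cc=T(699,310,.1)).items():print(k,P,loc(P))
E
```

```text
[0.5426 0.1037 0.012 ] [ 0.4351 -0.3053  0.012 ] 0.4228880817845458
scene base +y end [0.5478 0.1088 0.012 ] [0.676  0.0749 0.012 ] 0.13264449395861602
th -0.25701368598234536

[[  0   0  32  32 922]
 [  7   5   5  16  20]
 [ 11   6   6  16  29]
 [ 16   7   6  16  31]
 [ 20   9   6  15  22]] [[375.4197 205.6573]
 [369.     202.05  ]
 [373.5862 202.931 ]
 [378.5484 204.7419]
 [383.     206.5   ]]
org [ 0.5481 -0.1408  0.    ]
tabtop [ 0.5961 -0.1214  0.078 ] [0.0415 0.031  0.078 ]
t1 [ 0.6218 -0.1056  0.078 ] [0.0623 0.0527 0.078 ]
t2 [ 0.6134 -0.1463  0.078 ] [0.0646 0.0113 0.078 ]
t3 [ 0.5699 -0.1376  0.078 ] [0.0203 0.0086 0.078 ]
t4 [ 0.5788 -0.096   0.078 ] [0.0183 0.0512 0.078 ]
plate1 [ 0.6078 -0.1638  0.095 ] [ 0.0636 -0.0071  0.095 ]
plate2 [ 0.4847 -0.1252  0.095 ] [-0.0653 -0.001   0.095 ]
wall1 [ 0.6303 -0.0958  0.105 ] [0.068  0.0644 0.105 ]
wall2 [ 0.5766 -0.0809  0.105 ] [0.0124 0.0651 0.105 ]
S_wall1 [ 0.6298 -0.0999  0.105 ] [0.0686 0.0603 0.105 ]
S_wall2 [ 0.5777 -0.0804  0.105 ] [0.0133 0.0659 0.105 ]
Spl1 [ 0.6067 -0.1635  0.095 ] [ 0.0624 -0.007   0.095 ]
Spl2 [ 0.4898 -0.1265  0.095 ] [-0.06  -0.001  0.095]
stop [0.6556 0.066  0.1   ] [0.0514 0.2273 0.1   ]
A2 [0.5478 0.1088 0.012 ] [-0.0637  0.2413  0.012 ]
A3 [0.676  0.0749 0.012 ] [0.0689 0.2411 0.012 ]
jam [ 0.7242 -0.0991  0.065 ] [0.1597 0.085  0.065 ]
yog [ 0.4539 -0.0071  0.066 ] [-0.1251  0.1054  0.066 ]
yb [ 0.6654 -0.27    0.066 ] [ 0.1463 -0.0952  0.066 ]
mug [ 0.3912 -0.1846  0.08  ] [-0.1406 -0.0822  0.08  ]
ca [ 0.5107 -0.1918  0.1   ] [-0.0232 -0.0588  0.1   ]
cc [ 0.4912 -0.2829  0.1   ] [-0.019  -0.1519  0.1   ]
```

```bash
cat >> h.py <<'E'
from scipy.spatial.transform import Rotation as Ro
np.set_printoptions(precision=4,suppress=True)
def go(P,yaw=None):
    o=robot.get_obs();R=Ro.from_quat(o["ee_rot"]).as_matrix();print(o["time"],"tcp",o["tool_pos"],"F",o["force"],"w",o["grip_width"]);print(R)
    print("tool shift mm",R.T@(np.array(P)-o["tool_pos"])*1e3)
E
python3 - <<'E'
from h import *
go([.59,-.123,.23])
E
```

```text
0.1 tcp [0.1755 0.5994 0.2305] F [ 0.5019  0.2749 -0.3996] w 0.08560192876606426
[[-0.0004  0.281   0.9597]
 [-0.0015  0.9597 -0.281 ]
 [-1.     -0.0016  0.    ]]
tool shift mm [   1.4766 -576.8172  600.7224]
```

drive_tool([
  {"gripper": 0, "tz": 30},
  {"gripper": 0, "tz": 40},
  {"gripper": 0, "tz": 40},
  {"gripper": 0, "tz": 30, "ty": -20},
  {"gripper": 0, "tz": 26, "ty": -30},
  {"gripper": 0, "tz": 26, "ty": -30},
  {"gripper": 0, "tz": 26, "ty": -30},
  {"gripper": 0, "tz": 26, "ty": -30},
], squeeze=40)

```text
$.commands[0]: bad value
```

drive_tool([
  {"tz": 26, "ty": -30},
  {"tz": 26, "ty": -30},
  {"tz": 26, "ty": -30},
  {"tz": 26, "ty": -30},
  {"tz": 26, "ty": -30},
  {"tz": 26, "ty": -30},
  {"tz": 26, "ty": -30},
  {"tz": 26, "ty": -30},
])

```text
$.commands[0]: bad value
```

```bash
python3 - <<'E'
from h import *
go([.597,-.118,.15])
E
```

```text
0.1 tcp [0.1755 0.5994 0.2305] F [ 0.5019  0.2749 -0.3996] w 0.08560192876606426
[[-0.0004  0.281   0.9597]
 [-0.0015  0.9597 -0.281 ]
 [-1.     -0.0016  0.    ]]
tool shift mm [  81.4659 -569.9247  606.0333]
```

drive_tool([
  {"gripper": 0, "tx": 0, "ty": 0, "tz": 30, "spin": 0},
  {"gripper": 0, "tx": 0, "ty": 0, "tz": 40, "spin": 0},
  {"gripper": 0, "tx": 0, "ty": 0, "tz": 40, "spin": 0},
  {"gripper": 0, "tx": 0, "ty": -20, "tz": 30, "spin": 0},
  {"gripper": 0, "tx": 0, "ty": -30, "tz": 26, "spin": 0},
  {"gripper": 0, "tx": 0, "ty": -30, "tz": 26, "spin": 0},
  {"gripper": 0, "tx": 0, "ty": -30, "tz": 26, "spin": 0},
  {"gripper": 0, "tx": 0, "ty": -30, "tz": 26, "spin": 0},
], squeeze=40)

```text
time: 0.77
tool_pos: [0.3708, 0.3948, 0.2308]
ee_rot: [0.1, 0.7, -0.101, 0.7]
force: [0.7, -0.0, 0.1]
grip_width: 0.0
```

drive_tool([
  {"gripper": 0, "tx": 0, "ty": -30, "tz": 26, "spin": 0},
  {"gripper": 0, "tx": 0, "ty": -30, "tz": 26, "spin": 0},
  {"gripper": 0, "tx": 0, "ty": -30, "tz": 26, "spin": 0},
  {"gripper": 0, "tx": 0, "ty": -30, "tz": 26, "spin": 0},
  {"gripper": 0, "tx": 0, "ty": -30, "tz": 26, "spin": 0},
  {"gripper": 0, "tx": 0, "ty": -30, "tz": 26, "spin": 0},
  {"gripper": 0, "tx": 0, "ty": -30, "tz": 26, "spin": 0},
  {"gripper": 0, "tx": 0, "ty": -30, "tz": 26, "spin": 0},
])

```text
time: 1.43
tool_pos: [0.5028, 0.1062, 0.2312]
ee_rot: [0.1, 0.7, -0.1, 0.7]
force: [1.3, 0.5, -0.4]
grip_width: 0.0
```

```bash
python3 - <<'E'
from h import *
go([.597,-.118,.15])
E
```

```text
1.4333 tcp [0.5028 0.1062 0.2312] F [ 1.2977  0.4806 -0.428 ] w 2.149240836118301e-05
[[-0.0004  0.2809  0.9597]
 [-0.0001  0.9597 -0.2809]
 [-1.     -0.0002 -0.0003]]
tool shift mm [  81.1575 -188.663   153.3538]
```

drive_tool([
  {"gripper": 0, "tx": 0, "ty": -30, "tz": 26, "spin": 0},
  {"gripper": 0, "tx": 0, "ty": -30, "tz": 26, "spin": 0},
  {"gripper": 0, "tx": 0, "ty": -30, "tz": 26, "spin": 0},
  {"gripper": 0, "tx": 0, "ty": -30, "tz": 26, "spin": 0},
  {"gripper": 0, "tx": 20, "ty": -30, "tz": 26, "spin": 0},
  {"gripper": 0, "tx": 30, "ty": -25, "tz": 15, "spin": 0},
  {"gripper": 0, "tx": 30, "ty": -14, "tz": 8, "spin": 0},
  {"gripper": 0, "tx": 0, "ty": 0, "tz": 0, "spin": 0},
])

```text
time: 2.1
tool_pos: [0.5919, -0.119, 0.1463]
ee_rot: [0.102, 0.703, -0.103, 0.696]
force: [-1.2, -0.2, -0.5]
grip_width: 0.0
```

```bash
python3 - <<'E'
from h import *
go([.597,-.118,.09])
for n,(x0,y0,s) in dict(top=(290,140,4),scene=(220,110,4)).items():
    im=robot.capture(n)[:,:,::-1].copy()
    if n=="top": im=im[y0:y0+140,x0:x0+200]
    else: im=im[y0:y0+150,x0:x0+200]
    cv2.imwrite(f"pics/{n}1.png",cv2.resize(im,None,fx=4,fy=4,interpolation=cv2.INTER_CUBIC))
E
```

```text
2.1 tcp [ 0.5919 -0.119   0.1463] F [-1.1652 -0.2325 -0.5337] w 1.0243282802852396e-05
[[-0.0098  0.287   0.9579]
 [-0.0013  0.9579 -0.287 ]
 [-1.     -0.004  -0.009 ]]
tool shift mm [56.2582  2.6589  5.0486]
```

View pics/scene1.png

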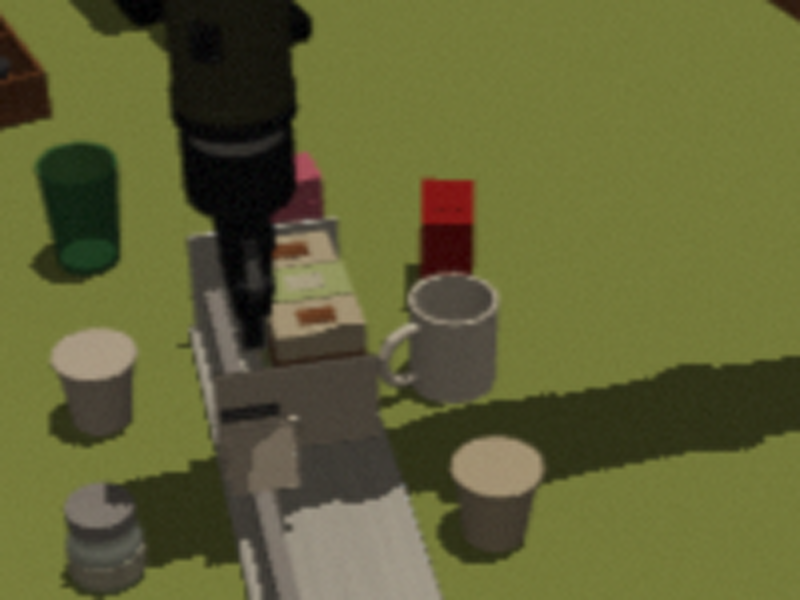

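View pics/top1.png

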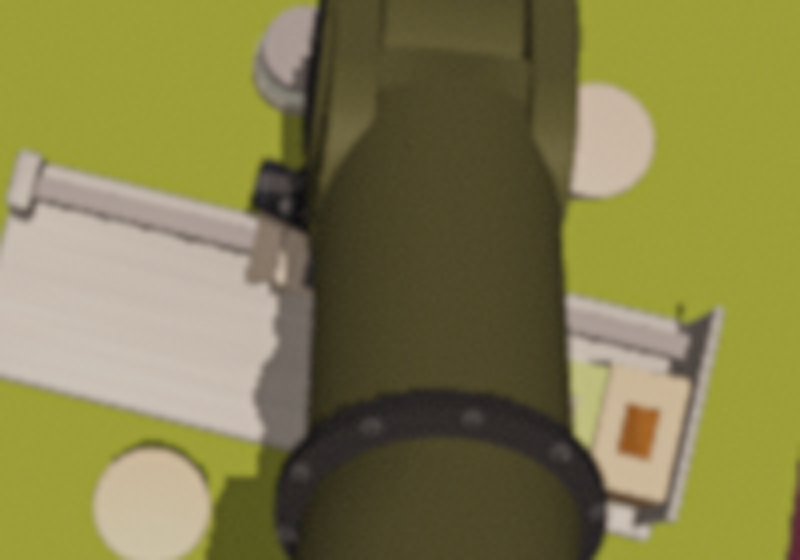

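The fingers hang above the slot with the tip at about (284,196) in the scene view. I'll check that against the projection of the reported TCP.

drive_tool([
  {"gripper": 0, "tx": 20, "ty": 0, "tz": 0, "spin": 0},
  {"gripper": 0, "tx": 20, "ty": 0, "tz": 0, "spin": 0},
  {"gripper": 0, "tx": 10, "ty": 0, "tz": 0, "spin": 0},
  {"gripper": 0, "tx": 0, "ty": 0, "tz": 0, "spin": 0},
  {"gripper": 0, "tx": 0, "ty": 0, "tz": 0, "spin": 0},
])

```text
time: 2.62
tool_pos: [0.5957, -0.1127, 0.1037]
ee_rot: [0.1, 0.7, -0.1, 0.7]
force: [0.4, 0.1, 0.7]
grip_width: 0.0003
```

```bash
python3 - <<'E'
from h import *
go([.597,-.118,.075])
print(proj("scene",[[.5919,-.119,.1463],robot.get_obs()["tool_pos"]]))
n,(x0,y0,s)="scene",(260,170,8)
im=robot.capture(n)[y0:y0+70,x0:x0+90,::-1]
cv2.imwrite(f"pics/{n}2.png",cv2.resize(im,None,fx=8,fy=8,interpolation=cv2.INTER_CUBIC))
E
```

```text
2.6167 tcp [ 0.5957 -0.1127  0.1037] F [0.3902 0.0674 0.7048] w 0.00027066530253363287
[[ 0.0007  0.2795  0.9601]
 [ 0.0003  0.9601 -0.2795]
 [-1.      0.0005  0.0005]]
tool shift mm [28.6565 -4.7297  2.6635]
[[283.2606 196.2282]
 [283.7552 209.5035]]
```

View pics/scene2.png

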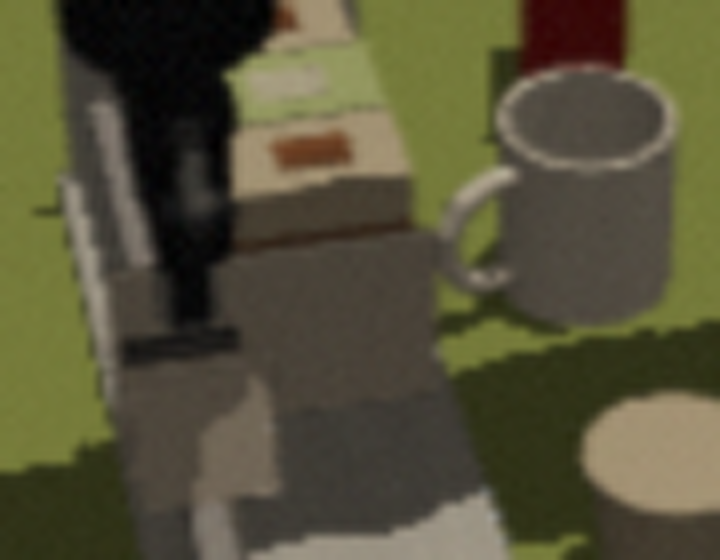

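The tip pixel (284,210) matches the projected TCP, and the tip is inside the slot in front of the plate. I'll press down now.

drive_tool([
  {"gripper": 0, "tx": 10, "ty": 0, "tz": 0, "spin": 0},
  {"gripper": 0, "tx": 10, "ty": 0, "tz": 0, "spin": 0},
  {"gripper": 0, "tx": 5, "ty": 0, "tz": 0, "spin": 0},
  {"gripper": 0, "tx": 3, "ty": 0, "tz": 0, "spin": 0},
  {"gripper": 0, "tx": 0, "ty": 0, "tz": 0, "spin": 0},
  {"gripper": 0, "tx": 0, "ty": 0, "tz": 0, "spin": 0},
])

```text
time: 3.17
tool_pos: [0.5948, -0.1138, 0.0745]
ee_rot: [0.1, 0.7, -0.1, 0.699]
force: [-1.4, -0.2, 2.9]
grip_width: 0.0001
```

drive_tool([
  {"gripper": 0, "tx": 3, "ty": 0, "tz": 0, "spin": 0},
  {"gripper": 0, "tx": 2, "ty": 0, "tz": 0, "spin": 0},
  {"gripper": 0, "tx": 1, "ty": 0, "tz": 0, "spin": 0},
  {"gripper": 0, "tx": 0, "ty": 0, "tz": 0, "spin": 0},
  {"gripper": 0, "tx": 0, "ty": 0, "tz": 0, "spin": 0},
])

```text
time: 3.58
tool_pos: [0.5952, -0.1139, 0.069]
ee_rot: [0.1, 0.7, -0.1, 0.7]
force: [-2.2, 1.1, 6.2]
grip_width: -0.0002
```

drive_tool([
  {"gripper": 0, "tx": 2, "ty": 0, "tz": 0, "spin": 0},
  {"gripper": 0, "tx": 0, "ty": 0, "tz": 0, "spin": 0},
  {"gripper": 0, "tx": 0, "ty": 0, "tz": 0, "spin": 0},
  {"gripper": 0, "tx": 0, "ty": 0, "tz": 0, "spin": 0},
])

```text
time: 3.92
tool_pos: [0.5956, -0.1138, 0.0686]
ee_rot: [0.1, 0.699, -0.1, 0.7]
force: [-7.2, 2.2, 17.9]
grip_width: 0.0003
```

The tab is on its hard stop (tip z 0.0686, 18 N). Next I push along +y with the tab held down.

drive_tool([
  {"gripper": 0, "tx": 0, "ty": 4, "tz": 0, "spin": 0},
  {"gripper": 0, "tx": 0, "ty": 4, "tz": 0, "spin": 0},
  {"gripper": 0, "tx": 0, "ty": 4, "tz": 0, "spin": 0},
  {"gripper": 0, "tx": 0, "ty": 4, "tz": 0, "spin": 0},
  {"gripper": 0, "tx": 0, "ty": 4, "tz": 0, "spin": 0},
  {"gripper": 0, "tx": 0, "ty": 5, "tz": 0, "spin": 0},
  {"gripper": 0, "tx": 0, "ty": 5, "tz": 0, "spin": 0},
  {"gripper": 0, "tx": 0, "ty": 0, "tz": 0, "spin": 0},
])

```text
time: 4.58
tool_pos: [0.6037, -0.0842, 0.0685]
ee_rot: [0.1, 0.7, -0.1, 0.7]
force: [-6.6, 2.2, 20.3]
grip_width: -0.0
```

```bash
python3 - <<'E'
from h import *
go([.59,-.1,.069])
im=robot.capture("scene")[150:290,220:370,::-1]
cv2.imwrite(f"pics/s3.png",cv2.resize(im,None,fx=4,fy=4,interpolation=cv2.INTER_CUBIC))
E
```

```text
4.5833 tcp [ 0.6037 -0.0842  0.0685] F [-6.5977  2.1864 20.2861] w -3.088384171455746e-05
[[ 0.0005  0.2802  0.9599]
 [ 0.0002  0.9599 -0.2802]
 [-1.      0.0003  0.0005]]
tool shift mm [ -0.4845 -19.016   -8.704 ]
```

View pics/s3.png

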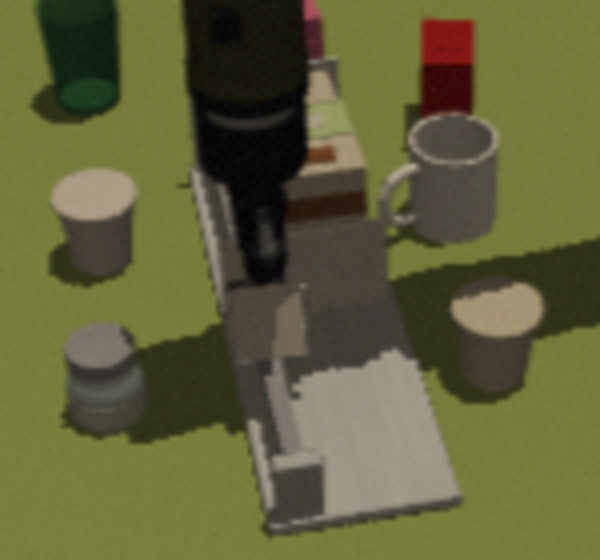

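The bookend is sliding along with the fingers: the wall top is now at about (288,222) in full-frame pixels and the gap to the cartons is wider. I'll carry on.

drive_tool([
  {"gripper": 0, "tx": 0, "ty": 8, "tz": 0, "spin": 0},
  {"gripper": 0, "tx": 0, "ty": 10, "tz": 0, "spin": 0},
  {"gripper": 0, "tx": 0, "ty": 10, "tz": 0, "spin": 0},
  {"gripper": 0, "tx": 0, "ty": 10, "tz": 0, "spin": 0},
  {"gripper": 0, "tx": 0, "ty": 10, "tz": 0, "spin": 0},
  {"gripper": 0, "tx": 0, "ty": 10, "tz": 0, "spin": 0},
  {"gripper": 0, "tx": 0, "ty": 10, "tz": 0, "spin": 0},
  {"gripper": 0, "tx": 0, "ty": 5, "tz": 0, "spin": 0},
])

```text
time: 5.3
tool_pos: [0.623, -0.0134, 0.0684]
ee_rot: [0.1, 0.701, -0.1, 0.699]
force: [-10.9, 1.0, 21.3]
grip_width: -0.0002
```

drive_tool([
  {"gripper": 0, "tx": 0, "ty": 5, "tz": 0, "spin": 0},
  {"gripper": 0, "tx": 0, "ty": 5, "tz": 0, "spin": 0},
  {"gripper": 0, "tx": 0, "ty": 5, "tz": 0, "spin": 0},
  {"gripper": 0, "tx": 0, "ty": 5, "tz": 0, "spin": 0},
  {"gripper": 0, "tx": 0, "ty": 5, "tz": 0, "spin": 0},
  {"gripper": 0, "tx": 0, "ty": 0, "tz": 0, "spin": 0},
])

```text
time: 5.8
tool_pos: [0.6297, 0.011, 0.0684]
ee_rot: [0.1, 0.701, -0.099, 0.699]
force: [-11.4, 3.3, 21.5]
grip_width: 0.0005
```

```bash
python3 - <<'E'
from h import *
go([.59,-.1,.069])
im=robot.capture("scene")[150:290,220:370,::-1]
cv2.imwrite(f"pics/s4.png",cv2.resize(im,None,fx=4,fy=4,interpolation=cv2.INTER_CUBIC))
E
```

```text
5.8 tcp [0.6297 0.011  0.0684] F [-11.4465   3.2993  21.516 ] w 0.00048573222357467966
[[-0.0024  0.2794  0.9602]
 [ 0.0014  0.9602 -0.2794]
 [-1.      0.0007 -0.0028]]
tool shift mm [  -0.6823 -117.704    -7.0482]
```

View pics/s4.png

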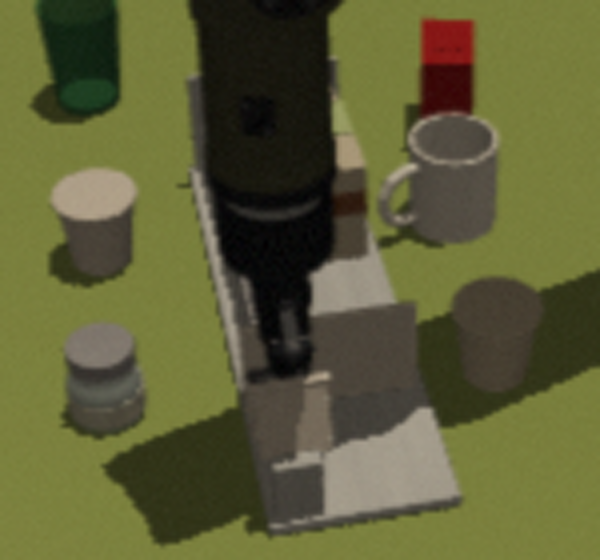

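drive_tool([
  {"gripper": 0, "tx": 0, "ty": 5, "tz": -0.5, "spin": 0},
  {"gripper": 0, "tx": 0, "ty": 5, "tz": -0.5, "spin": 0},
  {"gripper": 0, "tx": 0, "ty": 4, "tz": -0.5, "spin": 0},
  {"gripper": 0, "tx": 0, "ty": 4, "tz": 0, "spin": 0},
  {"gripper": 0, "tx": 0, "ty": 0, "tz": 0, "spin": 0},
  {"gripper": 0, "tx": 0, "ty": 0, "tz": 0, "spin": 0},
])

```text
time: 6.35
tool_pos: [0.6346, 0.0198, 0.0685]
ee_rot: [0.099, 0.699, -0.105, 0.7]
force: [-7.6, -14.1, 17.7]
grip_width: -0.0004
```

drive_tool([
  {"gripper": 0, "tx": 0, "ty": 4, "tz": 0, "spin": 0},
  {"gripper": 0, "tx": 0, "ty": 4, "tz": 0, "spin": 0},
  {"gripper": 0, "tx": 0, "ty": 0, "tz": 0, "spin": 0},
  {"gripper": 0, "tx": 0, "ty": 0, "tz": 0, "spin": 0},
])

```text
time: 6.68
tool_pos: [0.6346, 0.0199, 0.0685]
ee_rot: [0.098, 0.7, -0.109, 0.699]
force: [-15.6, -29.5, 24.6]
grip_width: 0.0001
```

```bash
python3 - <<'E'
from h import *
go([.59,-.1,.069])
im=robot.capture("scene")[150:290,220:370,::-1]
cv2.imwrite(f"pics/s5.png",cv2.resize(im,None,fx=4,fy=4,interpolation=cv2.INTER_CUBIC))
E
```

```text
6.6833 tcp [0.6346 0.0199 0.0685] F [-15.6185 -29.4584  24.6453] w 7.869380603544196e-05
[[-0.0046  0.2901  0.957 ]
 [-0.0157  0.9569 -0.2902]
 [-0.9999 -0.0163  0.0002]]
tool shift mm [   1.593  -127.6708   -7.8437]
```

View pics/s5.png

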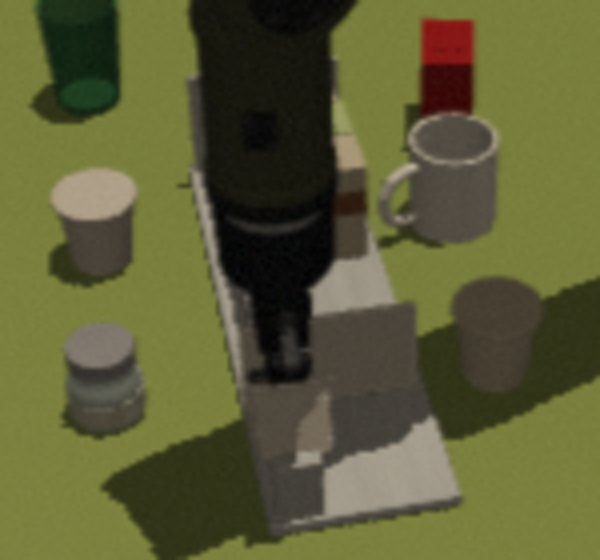

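```bash
python3 - <<'E'
from h import *
P=ray("scene",((415.5)/4-.5+220,(303.5)/4-.5+150),.095)
P0=S(380,200,.095)
print(P,P-P0,np.linalg.norm(P-P0))
im=robot.capture("top")[160:270,275:475,::-1]
cv2.imwrite(f"pics/t5.png",cv2.resize(im,None,fx=4,fy=4,interpolation=cv2.INTER_CUBIC))
E
```

```text
[ 0.5223 -0.0049  0.095 ] [0.0325 0.1215 0.    ] 0.12580386714541586
```

View pics/t5.png

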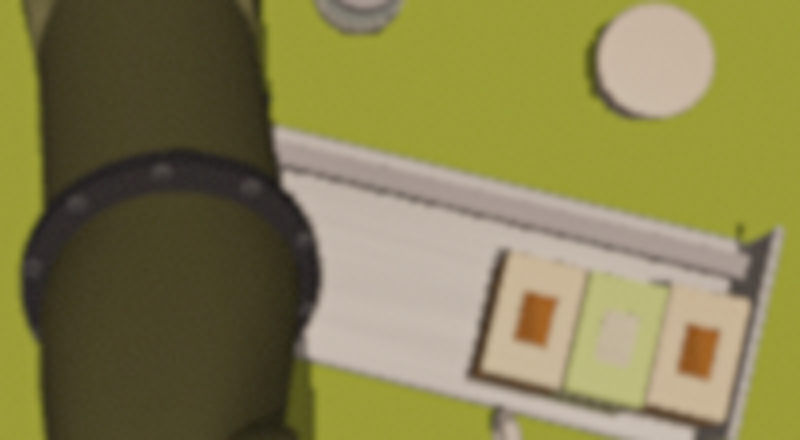

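```bash
python3 - <<'E'
import cv2,numpy as np
a=cv2.imread("pics/s4.png")[240:540,220:480];b=cv2.imread("pics/s5.png")[240:540,220:480]
cv2.imwrite("pics/cmp.png",cv2.resize(np.hstack([a,b]),None,fx=1.5,fy=1.9,interpolation=cv2.INTER_CUBIC))
E
```

```text
(no output)
```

View pics/cmp.png

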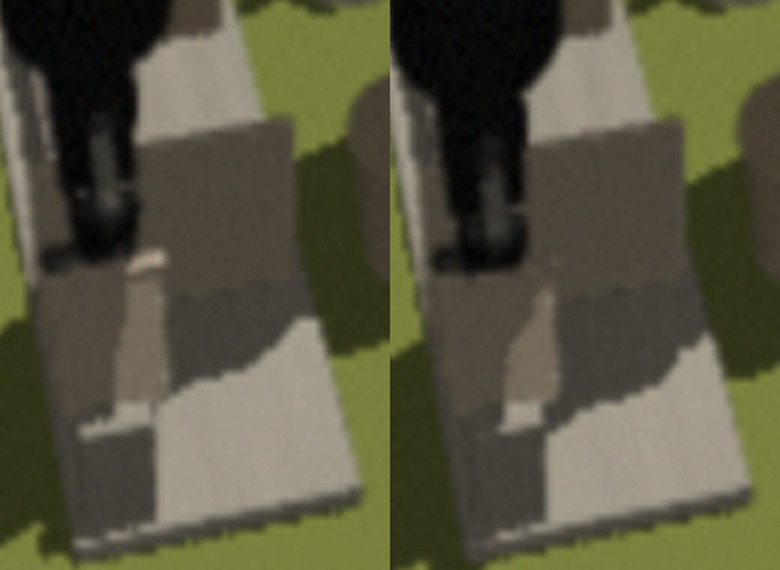

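The bookend did not move between the last two pushes even at about 30 N, while the fingers slid up to the wall. That suggests it is at the stop, since the tab is fully down (z 0.0685). I'll lift while keeping the fingers against the wall, back off in the air, then inspect.

drive_tool([
  {"gripper": 0, "tx": -6, "ty": 0, "tz": 0, "spin": 0},
  {"gripper": 0, "tx": -6, "ty": 0, "tz": 0, "spin": 0},
  {"gripper": 0, "tx": -6, "ty": 0, "tz": 0, "spin": 0},
  {"gripper": 0, "tx": 0, "ty": 0, "tz": 0, "spin": 0},
  {"gripper": 0, "tx": 0, "ty": 0, "tz": 0, "spin": 0},
  {"gripper": 0, "tx": 0, "ty": 0, "tz": 0, "spin": 0},
])

```text
time: 7.28
tool_pos: [0.6327, 0.0209, 0.0819]
ee_rot: [0.098, 0.702, -0.109, 0.697]
force: [-7.4, -26.5, -4.2]
grip_width: 0.0001
```

drive_tool([
  {"gripper": 0, "tx": -2, "ty": -8, "tz": 0, "spin": 0},
  {"gripper": 0, "tx": -2, "ty": -8, "tz": 0, "spin": 0},
  {"gripper": 0, "tx": -2, "ty": -8, "tz": 0, "spin": 0},
  {"gripper": 0, "tx": 0, "ty": 0, "tz": 0, "spin": 0},
  {"gripper": 0, "tx": 0, "ty": 0, "tz": 0, "spin": 0},
])

```text
time: 7.7
tool_pos: [0.6309, 0.0116, 0.0911]
ee_rot: [0.101, 0.7, -0.1, 0.7]
force: [0.6, -0.2, -1.4]
grip_width: 0.0
```

Clear, with force near zero. I'll go up and aside to look.

drive_tool([
  {"gripper": 0, "tx": -20, "ty": 0, "tz": 0, "spin": 0},
  {"gripper": 0, "tx": -30, "ty": 0, "tz": 0, "spin": 0},
  {"gripper": 0, "tx": -35, "ty": 0, "tz": 0, "spin": 0},
  {"gripper": 0, "tx": -35, "ty": 0, "tz": 0, "spin": 0},
  {"gripper": 0, "tx": 0, "ty": 35, "tz": -10, "spin": 0},
  {"gripper": 0, "tx": 0, "ty": 40, "tz": -10, "spin": 0},
  {"gripper": 0, "tx": 0, "ty": 40, "tz": -10, "spin": 0},
  {"gripper": 0, "tx": 0, "ty": 40, "tz": -10, "spin": 0},
])

```text
time: 8.37
tool_pos: [0.6354, 0.1744, 0.2114]
ee_rot: [0.101, 0.7, -0.1, 0.7]
force: [1.3, -0.0, -0.9]
grip_width: -0.0002
```

drive_tool([
  {"gripper": 0, "tx": 0, "ty": 40, "tz": -10, "spin": 0},
  {"gripper": 0, "tx": 0, "ty": 40, "tz": -10, "spin": 0},
  {"gripper": 0, "tx": 0, "ty": 40, "tz": -10, "spin": 0},
  {"gripper": 0, "tx": 0, "ty": 40, "tz": -10, "spin": 0},
  {"gripper": 0, "tx": 0, "ty": 0, "tz": 0, "spin": 0},
  {"gripper": 0, "tx": 0, "ty": 0, "tz": 0, "spin": 0},
])

```text
time: 8.87
tool_pos: [0.64, 0.3417, 0.2097]
ee_rot: [0.099, 0.701, -0.097, 0.7]
force: [-0.3, -1.2, 0.0]
grip_width: 0.0002
```

```bash
python3 - <<'E'
from h import *
im=robot.capture("top")[:,:,::-1]; cv2.imwrite("pics/t6f.png",im)
a=cv2.resize(im[170:280,275:475],None,fx=4,fy=4,interpolation=cv2.INTER_CUBIC); cv2.imwrite("pics/t6.png",a)
im=robot.capture("scene")[:,:,::-1]; cv2.imwrite("pics/s6f.png",im)
cv2.imwrite("pics/s6.png",cv2.resize(im[155:285,230:360],None,fx=4.5,fy=4.5,interpolation=cv2.INTER_CUBIC))
E
```

```text
(no output)
```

View pics/t6.png

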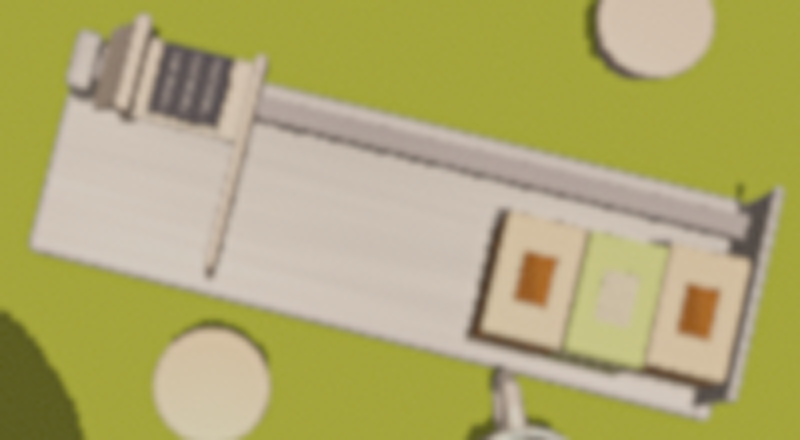

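View pics/s6.png

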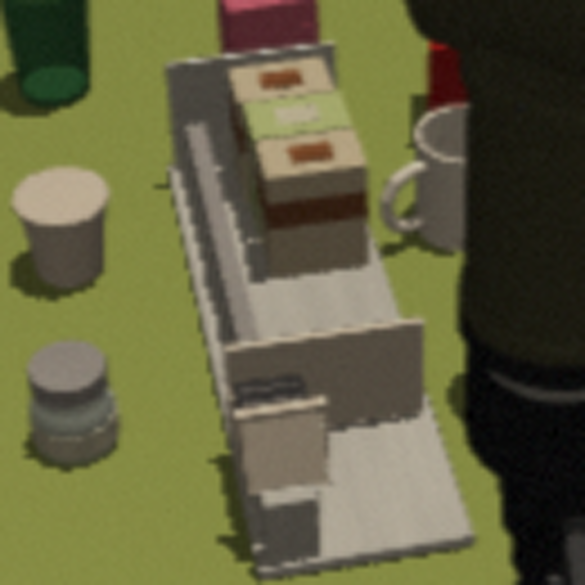

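```bash
python3 - <<'E'
from h import *
th=-.27
yh=np.array([-np.sin(th),np.cos(th),0]);xh=np.array([np.cos(th),np.sin(th),0]);org=np.array([.549,-.139,0])
loc=lambda P:np.array([(P-org)@xh,(P-org)@yh,P[2]])
for z in(.04,.05,.06):print("block outer edge z",z,loc(T(82,32,z)),loc(S(262,497,z)), "inner", loc(T(102,38,z)))
for k,P in dict(tab0=T(406,138,.078),tab1=T(193,85,.078),pl0=T(482,112,.095),pl1=T(263,57,.095),wb1=T(135,17,.105),wb2=T(116,108,.105),wb0=T(354,70,.105),backbot=T(97,103,.05)).items():print(k,loc(P))
print("travel",np.linalg.norm(T(406,138,.078)-T(193,85,.078)),np.linalg.norm(T(482,112,.095)-T(263,57,.095)))
def box(f):
    im=cv2.imread(f)[185:235,290:410].max(2); return im
for f in("pics/top0.png","pics/t6f.png"):
    im=cv2.imread(f).astype(int);sub=im[170:230,290:400];m=((sub.max(2)<95)&(sub.max(2)-sub.min(2)<30)).astype(np.uint8)
    n,l,s,c=cv2.connectedComponentsWithStats(m);i=[k for k in range(1,n) if s[k,4]>12];print(s[i][:, [4]].T,(c[i]+[290,170]).tolist())
a=cv2.imread("pics/t6f.png")[175:205,285:345];cv2.imwrite("pics/t6z.png",cv2.resize(a,None,fx=12,fy=12,interpolation=cv2.INTER_CUBIC))
a=cv2.imread("pics/s6f.png")[235:285,275:335];cv2.imwrite("pics/s6z.png",cv2.resize(a,None,fx=12,fy=12,interpolation=cv2.INTER_CUBIC))
E
```

```text
block outer edge z 0.04 [0.0614 0.233  0.04  ] [0.0554 0.2015 0.04  ] inner [0.0609 0.2203 0.04  ]
block outer edge z 0.05 [0.0595 0.2319 0.05  ] [0.0565 0.2113 0.05  ] inner [0.0589 0.2193 0.05  ]
block outer edge z 0.06 [0.0575 0.2308 0.06  ] [0.0575 0.2212 0.06  ] inner [0.057  0.2183 0.06  ]
tab0 [0.0407 0.0296 0.078 ]
tab1 [0.0398 0.1577 0.078 ]
pl0 [ 0.0633 -0.0083  0.095 ]
pl1 [0.0628 0.1218 0.095 ]
wb1 [0.0649 0.1986 0.105 ]
wb2 [0.0109 0.1956 0.105 ]
wb0 [0.0665 0.0692 0.105 ]
backbot [0.02  0.212 0.05 ]
travel 0.1281557096443284 0.13002733726021254
[[176]] [[376.0965909090909, 204.25]]
[[17 17]] [[319.6470588235294, 190.0], [329.47058823529414, 192.47058823529412]]
```

View pics/t6z.png

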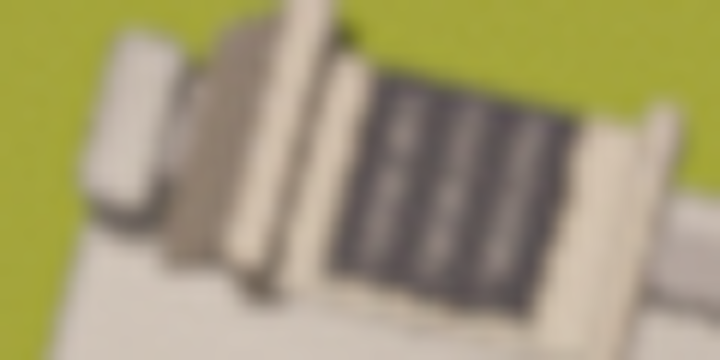

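View pics/s6z.png

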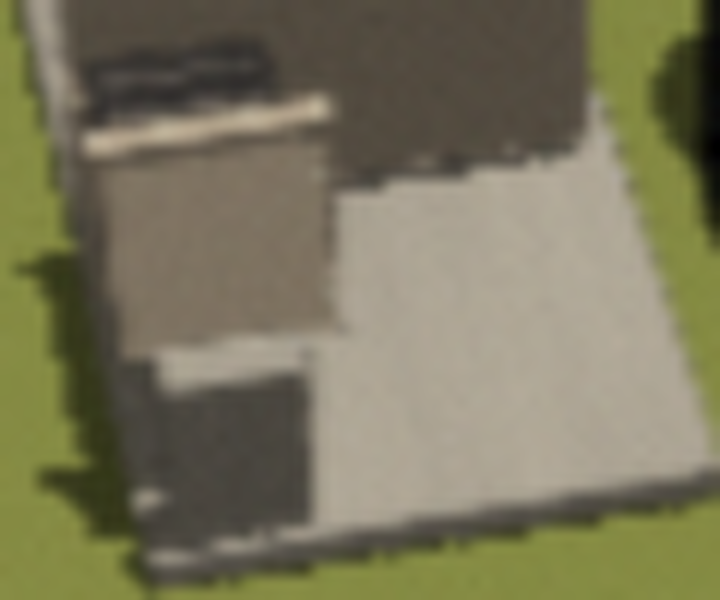

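View pics/t6f.png

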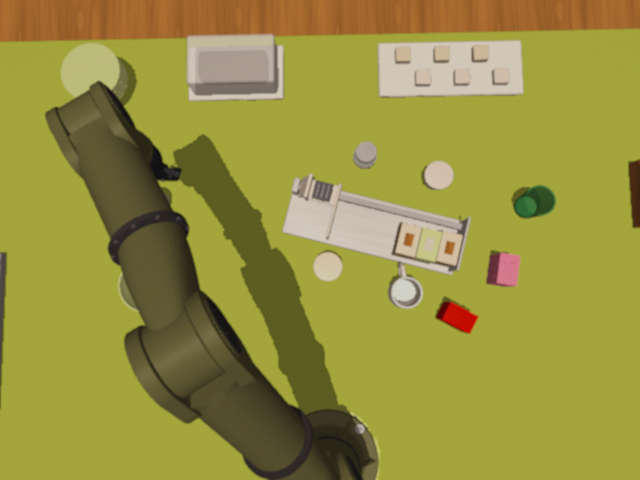

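In t6z the bookend body's rear edge, about (165–225, 30–260), lies within 1–2 px of the stop block, about (90–185, 40–210). It rests where the 30 N push left it. The remaining check is whether the tab has sprung up.

```bash
python3 - <<'E'
from h import *
th=-.275
yh=np.array([-np.sin(th),np.cos(th),0]);xh=np.array([np.cos(th),np.sin(th),0])
c=T(193,85,.078);c0=T(406,138,.078)
for nm,cc,o,k in(("before",c0,(230,155),4.5),("after",c,(275,235),12)):
  for z in(.078,.074,.069):
    p=cc.copy();p[2]=z
    q=proj("scene",[p-yh*.022+xh*.022,p-yh*.022-xh*.022]);print(nm,z,((q-o+.5)*k-.5).round(1).tolist())
  w=cc+yh*.034;w[2]=.105
  q=proj("scene",[w+xh*.028,w-xh*.028]);print("walltop",((q-o+.5)*k-.5).round(1).tolist())
a=cv2.imread("pics/top0.png");b=cv2.imread("pics/t6f.png")
# shifts of loose things between pictures
for n,(x,y,w) in dict(carts=(397,220,66),jam=(352,140,28),yb=(422,160,34),ya=(312,250,34),mug=(385,262,42),tum=(512,185,44)).items():
    A=cv2.cvtColor(a[y:y+w,x:x+w],6).astype(np.float32);B=cv2.cvtColor(b[y:y+w,x:x+w],6).astype(np.float32)
    print(n,np.round(cv2.phaseCorrelate(A,B)[0],2))
E
```

```text
before 0.078 [[202.3, 254.4], [267.8, 245.8]]
before 0.074 [[202.7, 259.1], [268.1, 250.5]]
before 0.069 [[203.2, 265.0], [268.4, 256.3]]
walltop [[201.6, 276.4], [288.6, 264.7]]
after 0.078 [[79.4, 56.5], [266.6, 30.0]]
after 0.074 [[80.5, 69.2], [267.2, 42.8]]
after 0.069 [[81.7, 85.1], [268.0, 58.6]]
walltop [[81.4, 136.2], [331.0, 100.4]]
carts [0.01 0.01]
jam [-0.01  0.02]
yb [ 0.02 -0.03]
ya [-0.09 -0.05]
mug [0.48 0.52]
tum [0.47 0.44]
```

```bash
python3 - <<'E'
from h import *
f=[cv2.cvtColor(robot.capture("scene")[:,:,::-1],6).astype(float) for _ in range(6)]
m=np.mean(f,0)
print(m[236:252,281:304:2].round().astype(int))
a=cv2.cvtColor(cv2.imread("pics/scene0.png"),6)
print(a[205:220,273:295:2])
E
```

```text
[[ 77  75  76  75  76  75  75  74  75  76  75  75]
 [ 78  75  75  75  76  75  73  74  74  75  76  75]
 [ 78  75  74  73  74  72  58  62  70  75  74  76]
 [ 78  72  62  57  60  58  53  53  67  74  76  76]
 [ 75  57  57  54  58  73  64  68  54  74  75  75]
 [ 86  63  78  72  76  55  51  51  56  76  76  75]
 [101  62  60  52  54  55  55  55  62  82  94  76]
 [113  53  54  55  55  79  88  94  92 123 158  81]
 [ 85  54  79  91  95 106 133 164 163 163 164  84]
 [ 84  84 114 140 167 165 163 164 148 117  93  78]
 [102 166 164 162 163 142 106  96  92  98  86  76]
 [ 94 156 128  95  95  94  95 103 113 114 108  76]
 [ 81  93  94  95 104 112 114 114 116 117 111  80]
 [ 86  97 113 114 115 116 116 116 116 116 125  88]
 [ 83  96 116 116 115 115 116 117 116 116 117  89]
 [ 79  92 116 116 116 116 116 116 115 115 116 140]]
[[ 96  77  72  66  67  67  67  65  68  66  66]
 [101  66  67  64  68  69  66  68  67  68  67]
 [102  68  70  67  67  67  68  67  68  67  66]
 [105  68  66  67  68  68  66  66  68  67  67]
 [108  66  68  67  66  67  68  66  66  68  68]
 [110  68  68  66  67  65  64  62  60  69  69]
 [116  66  64  64  56  54  56  51  45  66  69]
 [116  60  53  55  45  47  67  57  57  70  74]
 [115  71  55  70  51  65  57  70  87 103 109]
 [116  92  61  66  71  85 103 147 146 143 145]
 [121 105 101 124 145 145 141 148 125  93  81]
 [106 138 146 145 136 106  81  85  83  90  75]
 [115 101  92  86  87  86  83  94 102 103  83]
 [110  74  89  93 101 103 100 104 103 104  80]
 [101  75 105 103 103 104 104 103 104 104  89]]
```

The tab's far edge stands about 7 px above the wall top. That fits a raised tab (6.7 px predicted) better than one 4 mm down (5.6 px). The cartons and jars haven't moved and the arm is clear, so I'm handing in.

```bash
python3 - <<'E'
from bench import robot
o=robot.get_obs();print(o["time"],o["tool_pos"],o["force"]);print(robot.finish_job())
E
```

```text
9.2667 [0.64254645 0.33488113 0.21100903] [ 0.58031943 -0.85087051  0.45490169]
the job is handed in; nothing more can be done
None
```

I pressed the release tab fully down with the shut fingertips and slid the bookend about 129 mm along its bar. I then let the tab spring up, lifted clear and handed the job in at 9.3 s.

- **End stop:** With the tab fully down (tip at z 0.0685), a push of about 30 N no longer moved the bookend, and it stayed put after I let go. The top view shows its rear edge 1–2 px (about 2–5 mm) from the stop block. That is too blurry to tell contact from a small gap, so being home rests mainly on the push. The roughly 129 mm of travel also implies it started at about 11 mm on the joint, not at 0.
- **Tab:** Its edge stands about 7 px above the thumb wall's top. I'd expect 6.7 px fully up and 5.6 px if it were 4 mm down, so it has sprung up.
- **Cartons and nearby things:** The cartons, both yoghurt pots and the jam jar show no image shift (under 0.1 px). The mug and tumbler read 0.5 px (about 1 mm), which is probably a measuring artefact. I didn't measure the bowl or sugar jar. The tool passed well above both.
- **Robot:** It was clear of everything at hand-in, with the tool at z 0.21 and about 1 N of force, which is the sensor's noise level.

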